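# Call from the craft table and hold up the handset

### The arm

A 6-joint arm with a two-finger parallel gripper is mounted at the origin on the work surface. World frame = base frame: x ahead of the robot, y to its left, z up, the work surface at z = 0. Lengths are in m, angles in rad, forces in N, time in s.
With the tool pointing down it reaches from about 0.3 to 0.875 m from the base axis. Payload 6.4 kg.
Tool frame: the origin (TCP) lies midway between the tips of the shut fingers; the grasp point (between the pads) lies 19 mm behind it; z points along the fingers, y is the line along which they close (so a half turn about z gives the same grasp; the last joint's range is limited). The gripper opens to 85 mm and grips with 20 to 120 N. Pads are 22 mm wide; open, the fingers measure 114 mm over their backs; the gripper's body (76 mm by 85 mm) begins 54 mm behind the grasp point. The pads swing forward as they close: fully open they stand 13 mm farther back than shut.
Start: joints at [1.014, 0.181, 1.607, -0, 1.354, -0.206], TCP at [0.198, 0.54, 0.193] pointing down, gripper open.
Joint ranges: [-2.99, 2.99], [-0.89, 2.07], [0.3, 2.58], [-1.14, 4.28], [0, 2.63], [-3.12, 3.12]. Speed limits (rad/s): [2.57, 2.57, 3.01, 3.14, 3.14, 3.14].

### API

Orientations are given as a unit quaternion [w, x, y, z].
In Python, from bench import * gives the robot as it stands.
- The arm moves only by the tool play_rows, never from a script. Its argument "plan" is a list of rows, each a list of 3 entries, a list of its own where there are three numbers: the finger opening in mm, from 0 to 85.4, then the shift along the tool's x, y, z normalised to -1 to 1, where 1 is 40 cm, then the turn about the tool's z normalised to -1 to 1, where 1 is pi rad. A call has 1 to 10 rows; each row is the pose to reach, as a shift and turn from the pose commanded when the call began, along the tool's axes at that moment, turning the shorter way round; what a row does not reach only later rows make up. A row lasts 1/10 s, in which the tool goes at most 50 mm and 8.59 degrees, less where a joint would pass 70% of its speed; a pose out of reach is approached as far as the arm can. A call with a number of a shift or a turn outside -1 to 1 is refused whole. A call with a gripper value outside its range is refused whole. The fingers move at their own pace and stop on an object; the grip force is fixed at half the most. Time passes only in rows, so rows that repeat a pose let the fingers close. It gives the time, the measured TCP pose, the force, the opening and the grip force at its end, in the units of the state.
- get_obs(): the state, without advancing time (a new reading comes with each control period).
- camera(name): name is "scene" or "top"; returns a dict with "image" (400x640x3 uint8, red, green, blue), "range_z" (400x640 float32, m along the optical axis (not along the pixel's ray), 0 where there is no reading), "intrinsics" (3x3 intrinsics, pixels), "rvec" (rotation vector, rad) and "tvec" (3), from world to camera coordinates, as OpenCV has them. Camera axes: x right, y down, z forward; pixel columns grow to the right and rows downward; lengths in m; the calibration is good to about 2 mm. A picture is of the moment at which its call begins.
- hand_in(): hands the job in; it is judged then, once.
Trained networks look in a picture, given as the dict that the camera call returned (one of the last four; its "shot" number tells which), for a name from the list of things; names that differ only in an ending like _2 or _b are one class to them, and where a whole thing is asked for, a point or a joint stands for the part that bears it (a point fixed in the world has none). Each returns a list of dicts, best first, with "conf" (0 to 1); they miss things now and then, are a little off and sometimes report something else, mostly with a low value. They report only what shows in the picture. A call takes as long as a camera call.
- search_frame(picture, label): "rect" ([centre column, centre row, width, height] in pixels, round what is visible of it).
- masks_of(picture, label): "mask" (400x640 bool, what is visible of it) and "rect" ([centre column, centre row, width, height] in pixels, round what is visible of it).
The state is a dict: "time_s": time; "q": joint angles; "dq": joint speeds; "joint_efforts": joint torques, N m; "eef_pos": TCP position; "eef_rot": TCP orientation; "wrist_force": force on the tool from outside, world axes, zero at the start; "torque": the same for the moment, N m; "opening": opening from 0.0 (shut) to 1.0 (fully open); "grasp_force": force on a finger pad.
Only numpy, scipy, OpenCV 4.12 (cv2) and the standard library are available. Lean on these libraries where they do the work, as an engineer would, in place of code of your own. Each camera call takes 0.05 s, during which the arm holds its last target. There are 200 camera calls.

### The job

Make a call from the craft table: on the white call panel press the large round key, then the square key, then the small round key, each fully down, one at a time and letting it come up again. Then draw the cordless handset up out of its charging cradle, turn it so that its screen looks towards the far side of the table (straight away from the robot) and tip it back to about 45 degrees, screen facing obliquely up, for someone seated opposite. Finish while still holding it like that, all of it at least 10 cm above the table, and leave the mug, jar, tissue box and glue stick where they stand.

Things in the scene. Friction and masses are not known exactly. Their poses are not given: they have to be found in the camera images.
- panel: white call panel fixed to the table, 90 (its x) x 180 (its y) x 20 mm high, origin under its centre; the three key modules sit in a row along its y axis at -58, 0 and +58 mm. World axes: x away from the robot across the table, y to its left, z up from the table top.
- key_large_top (a point): large round key cap, black plastic, 36 mm diameter; point at the centre of its top face, 36 mm above the table when up (panel 20, module plate 4, cap 12). Cap stands 12 mm proud of its grey 46 mm square module plate. The three modules sit in a row 58 mm apart on the panel, in any order
- key_square_top (a point): square key cap, black plastic, 24 mm square; point at the centre of its top face, 36 mm above the table when up (panel 20, module plate 4, cap 12). Cap stands 12 mm proud of its grey 46 mm square module plate. The three modules sit in a row 58 mm apart on the panel, in any order
- key_small_top (a point): small round key cap, black plastic, 18 mm diameter; point at the centre of its top face, 36 mm above the table when up (panel 20, module plate 4, cap 12). Cap stands 12 mm proud of its grey 46 mm square module plate. The three modules sit in a row 58 mm apart on the panel, in any order
- key_large (a joint): large round key: travel in m, 0 = up, 0.006 = fully down. Spring needs 1.5 N to start and 5 N fully down; it rises again when let go. Counts as pressed beyond 0.0045, as up below 0.002
- key_square (a joint): square key: travel in m, 0 = up, 0.006 = fully down. Spring needs 1.5 N to start and 5 N fully down; it rises again when let go. Counts as pressed beyond 0.0045, as up below 0.002
- key_small (a joint): small round key: travel in m, 0 = up, 0.006 = fully down. Spring needs 1.5 N to start and 5 N fully down; it rises again when let go. Counts as pressed beyond 0.0045, as up below 0.002
- cradle: white charging cradle fixed to the table: foot plate 100 (its x) x 90 (its y) x 15 mm, on it a socket with outside 38 x 60 mm and 5 mm walls, rim 60 mm above the table, inner floor 20 mm above the table, opening straight up; origin under its centre, on the table. The handset fits with 2 mm clearance all round and stands 40 mm deep in it
- handset: white cordless handset, flat bar 24 (its x, thickness) x 46 (y, width) x 160 mm (z, length), about 140 g, not latched. Origin: centre of its bottom end face; z points to its top (earpiece) end, +x out of the screen side (screen at z = 115 mm, number keys at 50 to 83). Starts upright in the cradle, axes parallel to the cradle's, top 180 mm above the table; its part above the rim is free to grasp
- view (a point): a mark in the air above the middle of the table (nothing is there) that only gives a direction: its z axis points to someone seated opposite, halfway between straight up and straight away from the robot (+x); this is how the screen side should look. The handset need not be at this point
- mug: cream mug, 80 mm diameter, 85 mm high, handle at its +y; leave alone. Origin at centre of underside
- jar: yellow lidded jar, 64 mm diameter, 65 mm high; leave alone. Origin at centre of underside
- tissues: white woven-look tissue box, 120 (x) x 240 (y) x 85 mm; leave alone. Origin at centre of underside
- gluestick: white glue stick standing upright, 28 mm diameter, 85 mm high; leave alone. Origin at centre of underside

How it is judged:
On the way, in this order (a step that is already met when the one before it is completed fails the run):
1. large round key fully down, the other keys up, handset still in its cradle (value of joint key_large above 0.0045 m and value of joint each of key_square, key_small below 0.002 m and distance of handset from where it was at the start of the episode below 0.012 m and angle between handset's own z axis and vertical below 0.15 rad), for 0.05 s.
2. large key up again, square key fully down alone, handset still in its cradle (value of joint key_square above 0.0045 m and value of joint each of key_large, key_small below 0.002 m and distance of handset from where it was at the start of the episode below 0.012 m and angle between handset's own z axis and vertical below 0.15 rad), for 0.05 s.
3. square key up again, small round key fully down alone, handset still in its cradle (value of joint key_small above 0.0045 m and value of joint each of key_large, key_square below 0.002 m and distance of handset from where it was at the start of the episode below 0.012 m and angle between handset's own z axis and vertical below 0.15 rad), for 0.05 s.
4. handset drawn clear above the cradle's rim (height (world z) of handset above 0.065 m), for 0.1 s.
At the end, for the whole second after the job is handed in: Held still by the fingers alone, nothing else touching it; bottom end over 100 mm up; leaning 30-60 deg from upright; screen facing up, within 31 deg of the direction halfway between up and away from the robot; keys up; bystanders moved under 30 mm (height (world z) of handset above 0.1 m and angle between handset's own z axis and vertical between 0.52 and 1.05 rad and angle between handset's own x axis and vertical below 1.2 rad and angle between the x axis of handset and the z axis of view, either way round below 0.55 rad and contact force between handset and the fingers above 2 N and linear speed of handset below 0.03 m/s and angular speed of handset below 0.2 rad/s and contact force between handset and cradle below 0.1 N and contact force between handset and panel below 0.1 N and contact force between handset and mug below 0.1 N and contact force between handset and jar below 0.1 N and contact force between handset and tissues below 0.1 N and contact force between handset and gluestick below 0.1 N and value of joint each of key_large, key_square, key_small below 0.002 m and distance of each of mug, jar, tissues, gluestick from where it was at the start of the episode below 0.03 m); the arm keeps its last pose, push and grip.
It fails at once if two keys down at once (value of joint each of key_large, key_square above 0.003 m or value of joint each of key_square, key_small above 0.003 m or value of joint each of key_large, key_small above 0.003 m).
It fails at once if a bystander pushed more than 30 mm or tipped (distance of any of mug, jar, tissues, gluestick from where it was at the start of the episode above 0.03 m or angle between any of mug, jar, tissues, gluestick's own z axis and vertical above 0.4 rad).
It also fails if it takes over 59 s, if anything falls off the work surface, if the arm or the gripper's body presses on something with over 40 N, if the wrist force passes 120 N, or if a joint passes its speed limit or range.

## Working session

There is one attempt and no reset: what is moved stays moved. The work goes in short steps, Python scripts to look and compute and a tool call to move; the robot and the scene stay as the last step left them, time stands still between calls to the robot, and variables do not carry over. Pictures are saved under pics/ and viewed, at most 10 in all, crops included, and the job is handed in when it is done.

Besides the shell and the picture viewer there is one more tool, called as name(argument=value, ...), one argument or row to a line, values as JSON. play_rows: Moves the arm, as the interface text tells. Its arguments: {"type":"object","properties":{"plan":{"type":"array","items":{"type":"array"}}},"required":["plan"]}

```bash
mkdir -p pics; cat > h.py <<'E'
from bench import *
import numpy as np, cv2
def pts(c):
    K=np.array(c["intrinsics"]);R=cv2.Rodrigues(np.array(c["rvec"],float))[0];t=np.array(c["tvec"],float).ravel()
    v,u=np.mgrid[0:400,0:640];z=c["range_z"]
    P=np.stack([(u-K[0,2])/K[0,0]*z,(v-K[1,2])/K[1,1]*z,z],-1)
    W=(P-t)@R; W[z==0]=np.nan
    return W
def at_h(c,u,v,h):
    K=np.array(c["intrinsics"]);R=cv2.Rodrigues(np.array(c["rvec"],float))[0];t=np.array(c["tvec"],float).ravel()
    o=-R.T@t; d=R.T@np.linalg.inv(K)@np.array([u,v,1.])
    return o+d*(h-o[2])/d[2]
E
python3 - <<'E'
from h import *
np.set_printoptions(precision=4,suppress=True)
print(get_obs())
for n in ["top","scene"]:
    c=camera(n);cv2.imwrite(f"pics/{n}0.png",c["image"][:,:,::-1]);W=pts(c)
    for l in ["panel","key_large_top","key_square_top","key_small_top","cradle","handset","mug","jar","tissues","gluestick"]:
        for r in masks_of(c,l)[:2]:
            w=W[r["mask"]];print(n,l,round(r["conf"],2),np.round(r["rect"]),r["mask"].sum(),np.nanmedian(w,0),np.nanpercentile(w,3,axis=0),np.nanpercentile(w,97,axis=0))
E
```

```text
{'time_s': 0.0, 'q': array([ 1.0137,  0.1816,  1.608 , -0.    ,  1.3538, -0.2063]), 'dq': array([-0.0013, -0.0009, -0.0007,  0.0005,  0.0013, -0.0005]), 'joint_efforts': array([ -0.0006, -44.4892, -35.1322,  -0.0004,   0.0097,   0.    ]), 'eef_pos': array([0.1973, 0.5394, 0.1921]), 'eef_rot': array([-0.0003,  0.1745,  0.9847, -0.0008]), 'wrist_force': array([ 0.5861, -0.0272,  0.6099]), 'torque': array([0.028 , 0.0403, 0.025 ]), 'grasp_force': 0.0, 'opening': 1.000382341568177}
top panel 0.61 [399. 220.  72.  41.] 1115 [ 0.5265 -0.2148  0.0188] [ 0.48   -0.3013  0.0122] [ 0.5852 -0.1305  0.0246]
top key_large_top 0.52 [380. 226.  12.  15.] 99 [ 0.5197 -0.1608  0.0351] [ 0.5078 -0.173   0.0308] [ 0.534  -0.1461  0.0406]
top key_square_top 0.51 [403. 220.   8.   9.] 72 [ 0.5344 -0.2158  0.034 ] [ 0.5228 -0.2271  0.025 ] [ 0.5456 -0.2045  0.0392]
top key_small_top 0.63 [402. 222.   5.   8.] 74 [ 0.5317 -0.215   0.0336] [ 0.5211 -0.227   0.0209] [ 0.5432 -0.2037  0.0391]
top cradle 0.8 [272. 211.  30.  35.] 831 [0.5462 0.1502 0.0144] [0.512  0.1135 0.0011] [0.6087 0.2004 0.0618]
top hand
[... 1677 characters left out ...]
set 0.65 [355. 175.  12.  51.] 718 [0.5707 0.1448 0.1313] [0.5509 0.1338 0.0659] [0.5737 0.1777 0.1815]
scene mug 0.65 [304. 308.  40.  63.] 2134 [ 0.7282 -0.208   0.0544] [ 0.6864 -0.2385  0.0059] [ 0.7854 -0.1632  0.0864]
scene jar 0.87 [348. 262.  25.  36.] 869 [ 0.7123 -0.0458  0.0466] [ 0.6814 -0.0615  0.0055] [ 0.7318 -0.0114  0.0673]
scene tissues 0.95 [435. 207.  79.  79.] 4108 [0.7643 0.2156 0.0848] [0.6932 0.1494 0.0109] [0.818  0.3797 0.0881]
scene tissues 0.43 [304. 306.  43.  60.] 2088 [ 0.7282 -0.2087  0.0544] [ 0.6864 -0.2385  0.0067] [ 0.7857 -0.1633  0.0864]
scene gluestick 0.74 [279. 203.  10.  30.] 294 [0.4299 0.0011 0.0482] [ 0.4001 -0.0065  0.0023] [0.4355 0.0193 0.0869]
```

```bash
python3 - <<'E'
import cv2
a=cv2.imread("pics/top0.png")[110:290,200:460];cv2.imwrite("pics/t1.png",cv2.resize(a,(780,540),interpolation=cv2.INTER_CUBIC))
a=cv2.imread("pics/scene0.png")[130:340,180:460];cv2.imwrite("pics/s1.png",cv2.resize(a,(800,600),interpolation=cv2.INTER_CUBIC))
E
```

```text
(no output)
```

View pics/t1.png

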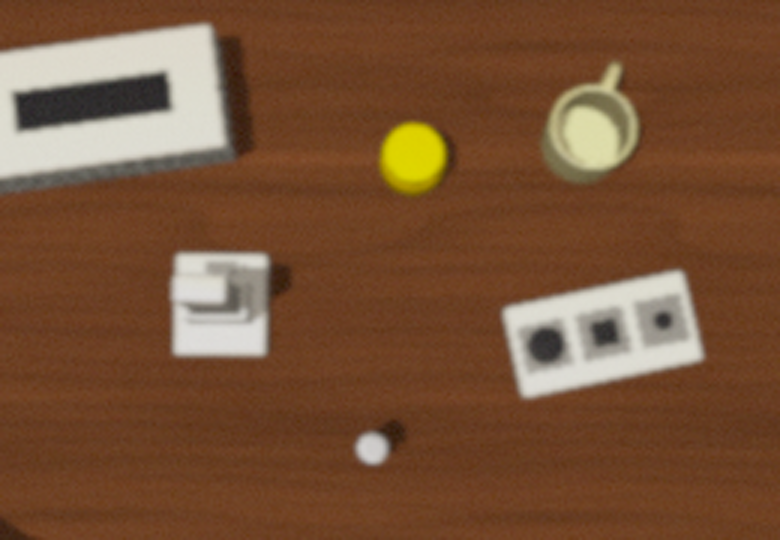

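View pics/s1.png

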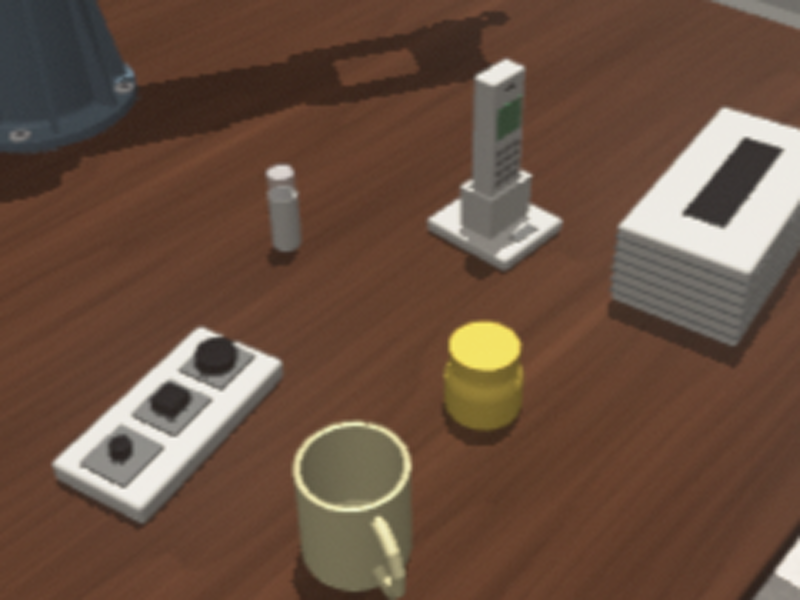

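The large, square and small keys sit at roughly (546,345), (604,333) and (663,320) in the top crop. The handset at (200,288) has its screen already facing +x, and the gluestick is at (372,448). Next I'll refine the poses and compute the first move.

```bash
cat >> h.py <<'E'
from scipy.spatial.transform import Rotation as Ro
def go(*targets):
    """world xyz of TCP, yaw of tool y (deg) -> row numbers"""
    o=get_obs();q=np.array(o["eef_rot"]);R=Ro.from_quat([q[1],q[2],q[3],q[0]]).as_matrix()
    y0=np.degrees(np.arctan2(R[1,1],R[0,1]));print("t",o["time_s"],"pos",np.round(o["eef_pos"],4),"yaw",round(y0,2),"tool z",np.round(R[:,2],3))
    for x,y,z,yaw in targets:
        d=R.T@(np.array([x,y,z])-o["eef_pos"])/0.4
        print(np.round(d,4),"turn",round(-(((yaw-y0)+180)%360-180)/180,4))
E
python3 - <<'E'
from h import *
np.set_printoptions(precision=4,suppress=True)
for n in ["top","scene"]:
    c=camera(n);W=pts(c).reshape(-1,3);B=(abs(W[:,0]-.56)<.09)&(abs(W[:,1]-.157)<.08)
    for nm,lo,hi in [("top face",.174,.19),("hand sides",.07,.17),("rim",.056,.066),("foot",.011,.019)]:
        w=W[B&(W[:,2]>lo)&(W[:,2]<hi)]
        if len(w)>8: print(n,nm,len(w),cv2.minAreaRect((w[:,:2]*1000).astype(np.float32)),np.median(w,0))
    P=(abs(W[:,0]-.535)<.1)&(abs(W[:,1]+.217)<.12);w=W[P&(W[:,2]>.014)&(W[:,2]<.027)]
    print(n,"panel",cv2.minAreaRect((w[:,:2]*1000).astype(np.float32)))
    for k in [(.5215,-.161),(.535,-.217),(.548,-.2735)]:
        w=W[(np.hypot(W[:,0]-k[0],W[:,1]-k[1])<.03)&(W[:,2]>.0325)&(W[:,2]<.041)];print(len(w),w.mean(0),np.ptp(w,axis=0))
go((.35,.3,.25,90),(.5215,-.161,.08,90))
E
```

```text
top top face 158 ((560.6669311523438, 157.73629760742188), (21.445096969604492, 45.30275344848633), 0.9993262887001038) [0.5607 0.1566 0.1788]
top hand sides 79 ((551.8516235351562, 152.60372924804688), (17.852020263671875, 47.97988510131836), 25.13983726501465) [0.5498 0.1423 0.1217]
top rim 69 ((561.3845825195312, 157.24839782714844), (37.373069763183594, 57.46051788330078), 0.8846713900566101) [0.5463 0.1374 0.0597]
top foot 500 ((554.0841674804688, 152.6595001220703), (116.4372787475586, 96.87481689453125), 1.0588390827178955) [0.5495 0.1528 0.0143]
top panel ((533.268310546875, -215.74307250976562), (89.79786682128906, 179.90704345703125), 12.259471893310547)
88 [ 0.5216 -0.1595  0.0357] [0.032  0.0322 0.0083]
51 [ 0.5329 -0.2167  0.0356] [0.0232 0.0229 0.0072]
22 [ 0.5452 -0.2726  0.0367] [0.0116 0.0156 0.0075]
scene top face 113 ((560.9637451171875, 156.33084106445312), (46.58226013183594, 24.43337059020996), 89.34917449951172) [0.5631 0.1534 0.1802]
scene hand sides 546 ((569.1823120117188, 153.28065490722656), (50.4098014831543, 24.323253631591797), 62.51512145996094) [0.5711 0.1418 0.1227]
scene rim 112 ((561.3662109375, 157.63844299316406), (61.990562438964844, 37.96278381347656), 88.42741394042969) [0.5725 0.1393 0.061 ]
scene foot 426 ((560.9608154296875, 155.6753692626953), (102.44538116455078, 88.30883026123047), 0.27125024795532227) [0.5845 0.1362 0.0159]
scene panel ((532.4649047851562, -215.93585205078125), (91.3384780883789, 181.2340545654297), 12.244215965270996)
141 [ 0.5216 -0.1607  0.0368] [0.0346 0.0355 0.0078]
92 [ 0.5337 -0.2165  0.0368] [0.025  0.0257 0.0074]
50 [ 0.5457 -0.273   0.0362] [0.0169 0.018  0.0058]
t 1.2 pos [0.1976 0.54   0.193 ] yaw 69.9 tool z [ 0. -0. -1.]
[-0.564  -0.4325 -0.1425] turn -0.1117
[-1.3626 -1.3675  0.2825] turn -0.1117
```

play_rows(
  plan=[
    [0,[-0.1,-0.05,-0.1],-0.04],
    [0,[-0.2,-0.15,-0.1425],-0.08],
    [0,[-0.3,-0.23,-0.1425],-0.1117],
    [0,[-0.4,-0.31,-0.1425],-0.1117],
    [0,[-0.5,-0.39,-0.1425],-0.1117],
    [0,[-0.6,-0.47,-0.1425],-0.1117],
    [0,[-0.7,-0.55,-0.1425],-0.1117],
    [0,[-0.75,-0.63,-0.1425],-0.1117],
    [0,[-0.75,-0.63,-0.1425],-0.1117],
  ],
)

```text
time_s: 2.1
eef_pos: [0.3943, 0.1962, 0.2501]
eef_rot: [0.0, 0.003, 1.0, -0.001]
wrist_force: [-0.2, -0.8, 0.1]
opening: -0.002
grasp_force: 0.0
```

```bash
python3 -c "
from h import *
go((.5213,-.160,.06,90),(.5213,-.160,.0302,90))"
```

```text
t 2.1 pos [0.3943 0.1962 0.2501] yaw 89.69 tool z [ 0.001 -0.001 -1.   ]
[-0.3217 -0.8882  0.4769] turn -0.0017
[-0.3217 -0.8881  0.5514] turn -0.0017
```

play_rows(
  plan=[
    [0,[-0.04,-0.11,0],0],
    [0,[-0.08,-0.22,0],0],
    [0,[-0.12,-0.33,0],0],
    [0,[-0.16,-0.44,0],0],
    [0,[-0.2,-0.55,0],0],
    [0,[-0.24,-0.66,0.1],0],
    [0,[-0.28,-0.77,0.2],0],
    [0,[-0.3217,-0.888,0.3],0],
    [0,[-0.3217,-0.888,0.4],0],
    [0,[-0.3217,-0.888,0.48],0],
  ],
)

```text
time_s: 3.1
eef_pos: [0.5234, -0.1571, 0.0581]
eef_rot: [0.002, 0.001, 1.0, -0.001]
wrist_force: [0.7, -0.4, 0.1]
opening: 0.003
grasp_force: 0.0
```

```bash
python3 -c "
from h import *
go((.5213,-.160,.060,90),(.5213,-.160,.040,90),(.5213,-.160,.0302,90))"
```

```text
t 3.1 pos [ 0.5234 -0.1571  0.0581] yaw 89.9 tool z [ 0.003 -0.002 -1.   ]
[ 0.0052 -0.0074 -0.0047] turn -0.0005
[ 0.0053 -0.0073  0.0453] turn -0.0005
[ 0.0054 -0.0072  0.0698] turn -0.0005
```

play_rows(
  plan=[
    [0,[0.005,-0.005,0.045],0],
    [0,[0.005,-0.005,0.06],0],
    [0,[0.005,-0.005,0.0705],0],
    [0,[0.005,-0.005,0.0705],0],
    [0,[0.005,-0.005,0.0705],0],
  ],
)

```text
time_s: 3.6
eef_pos: [0.5208, -0.157, 0.0322]
eef_rot: [0.001, -0.0, 1.0, -0.001]
wrist_force: [-0.8, -0.9, 0.1]
opening: 0.001
grasp_force: 0.0
```

```bash
python3 -c "
from h import *
go((.5213,-.160,.060,90),(.5333,-.2166,.060,90),(.5333,-.2166,.030,90))"
```

```text
t 3.6 pos [ 0.5208 -0.157   0.0322] yaw 90.05 tool z [ 0.003 -0.002 -1.   ]
[-0.0014 -0.0075 -0.0696] turn 0.0003
[-0.0312 -0.149  -0.0693] turn 0.0003
[-0.031  -0.1489  0.0057] turn 0.0003
```

```bash
python3 -c "
from h import *
for i in range(4):
    c=camera('scene');o=get_obs();print(o['eef_pos'],o['wrist_force'],o['opening'])
cv2.imwrite('pics/p1.png',cv2.resize(c['image'][190:340,150:350,::-1],(800,600),interpolation=2))
"
```

```text
[ 0.52077326 -0.15710837  0.03216745] [-0.01818595  0.59482516 -0.23068954] -0.002392622339201387
[ 0.52057792 -0.15710455  0.03199152] [-0.82094621  0.26678649 -0.19044994] -0.0010519609923157554
[ 0.52037573 -0.15705315  0.03175737] [ 0.17501976 -1.08155749 -0.78654552] 0.0021719685778919767
[ 0.5201631  -0.15703615  0.03152152] [0.63737687 0.50750983 0.1986089 ] -0.002257560658632313
```

View pics/p1.png

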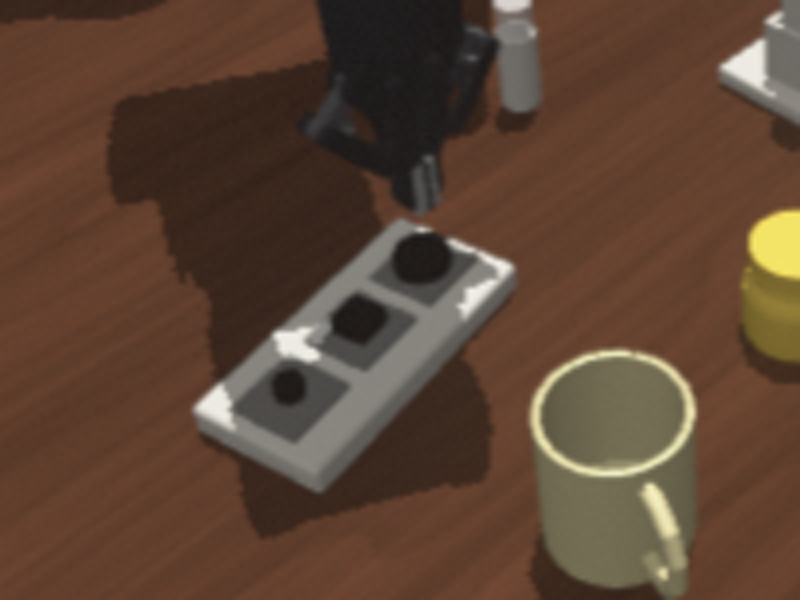

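The fingertips at (425,210) appear short of the large key at (420,258), so I'll measure where the tip really is.

```bash
python3 -c "
from h import *
np.set_printoptions(precision=4,suppress=True)
for n in ['scene','top']:
    c=camera(n);W=pts(c)
    if n=='scene':
        for (u,v) in [(425,205),(415,205),(435,205),(425,190),(425,170),(410,190),(420,255),(420,232)]:
            r,cc=190+v//4,150+u//4;print(u,v,W[r,cc])
    w=W.reshape(-1,3);m=(abs(w[:,0]-.50)<.09)&(abs(w[:,1]+.157)<.07)&(w[:,2]>.043)&(w[:,2]<.1);s=w[m];print(n,len(s))
    for lo in np.arange(.04,.1,.01):
        k=s[(s[:,2]>=lo)&(s[:,2]<lo+.01)]
        if len(k):print(round(lo,3),len(k),k.min(0),k.max(0))
o=get_obs();print(o['eef_pos'],o['q'],o['dq'])
"
```

```text
425 205 [ 0.5318 -0.1605  0.0809]
415 205 [ 0.5256 -0.1643  0.0798]
435 205 [ 0.5308 -0.1544  0.0763]
425 190 [ 0.5328 -0.1596  0.093 ]
425 170 [ 0.5329 -0.1578  0.1067]
410 190 [ 0.5256 -0.1654  0.0926]
420 255 [ 0.5195 -0.1598  0.0356]
420 232 [ 0.5095 -0.151   0.0393]
scene 107
0.07 15 [ 0.5141 -0.167   0.0721] [ 0.5327 -0.1508  0.0798]
0.08 46 [ 0.5118 -0.1698  0.0801] [ 0.5323 -0.1432  0.0899]
0.09 46 [ 0.5151 -0.1702  0.09  ] [ 0.533  -0.1421  0.0999]
top 0
[ 0.5198 -0.1569  0.031 ] [-0.5119  0.3148  1.806  -0.      1.0197 -2.083 ] [-0.0016  0.0055  0.0036 -0.0009 -0.0006 -0.0018]
```

```bash
cat >> h.py <<'E'
def tip(x,y,lo=.03,hi=.12,save=None):
    c=camera('scene');w=pts(c).reshape(-1,3);m=(abs(w[:,0]-x)<.03)&(abs(w[:,1]-y)<.03)&(w[:,2]>lo)&(w[:,2]<hi)
    h=np.histogram(w[m][:,2],np.arange(lo,hi,.005));o=get_obs()
    print(h[0],lo,o['eef_pos'],o['wrist_force'])
    if save: cv2.imwrite(save,cv2.resize(c['image'][190:340,150:350,::-1],(800,600),interpolation=2))
E
python3 -c "
from h import *
tip(.52,-.157)
o=get_obs();print(o['q'],o['time_s'],o['joint_efforts'])
"
```

```text
[ 28 118   3   0   0   0   0   0   5  15  17  22  25  24  20  14  18] 0.03 [ 0.51965474 -0.15692114  0.03086545] [-0.30498615  1.45606403  0.05976282]
[-5.12015576e-01  3.15123973e-01  1.80603635e+00 -5.34403094e-07
  1.01967112e+00 -2.08299734e+00] 3.95 [ 3.75768053e-02 -4.47944999e+01 -2.86936247e+01  1.55230238e-03
 -5.09529302e-03  5.58489428e-04]
```

play_rows(
  plan=[
    [0,[0,0,0.02],0],
    [0,[0,0,0.02],0],
    [0,[0,0,0.02],0],
  ],
)

```text
time_s: 4.25
eef_pos: [0.5189, -0.1566, 0.0218]
eef_rot: [-0.001, -0.0, 1.0, 0.0]
wrist_force: [-0.0, -0.8, 0.3]
opening: 0.001
grasp_force: 0.0
```

```bash
python3 -c "
from h import *
tip(.52,-.157)
o=get_obs();print(o['q'],o['time_s'])
"
```

```text
[ 27 125   0   0   0   0   2  13  20  21  20  24  18  19  16  34  51] 0.03 [ 0.51918897 -0.1567233   0.02207306] [-0.30366492  0.25882689 -0.54133234]
[-5.12132285e-01  3.29550545e-01  1.80898292e+00  1.95576749e-05
  1.00373360e+00 -2.08300196e+00] 4.3
```

play_rows(
  plan=[
    [0,[-0.004,-0.006,0.03],0],
    [0,[-0.004,-0.006,0.055],0],
    [0,[-0.004,-0.006,0.055],0],
    [0,[-0.004,-0.006,0.055],0],
  ],
)

```text
time_s: 4.7
eef_pos: [0.5204, -0.1589, -0.0004]
eef_rot: [-0.001, -0.0, 1.0, 0.0]
wrist_force: [-0.5, 0.4, 0.1]
opening: 0.001
grasp_force: 0.0
```

```bash
python3 -c "
from h import *
tip(.52,-.157,save='pics/p2.png')
"
```

```text
[22 73  5 15 22 21 25 19 15 13 22 39 55 41 22 29 21] 0.03 [ 5.20804816e-01 -1.59116307e-01  9.81227765e-05] [-0.84442853 -0.29168498  0.66011855]
```

View pics/p2.png

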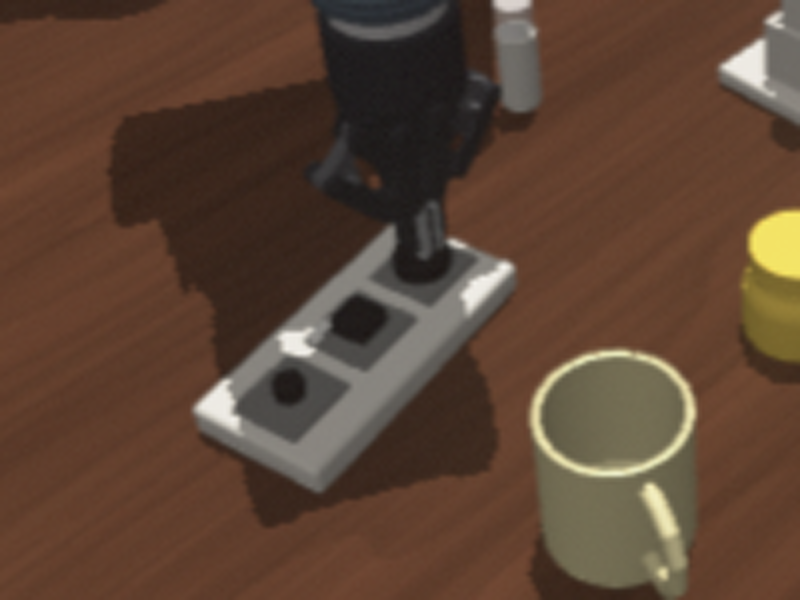

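The tip is now just above the large key and centred on it, around (425,255). I'll press in small steps and watch the force.

play_rows(
  plan=[
    [0,[0,0,0.012],0],
    [0,[0,0,0.02],0],
    [0,[0,0,0.024],0],
    [0,[0,0,0.024],0],
    [0,[0,0,0.024],0],
  ],
)

```text
time_s: 5.25
eef_pos: [0.5218, -0.1596, -0.0083]
eef_rot: [0.001, -0.0, 1.0, -0.0]
wrist_force: [-0.6, -0.8, 6.6]
opening: -0.001
grasp_force: 3.5
```

```bash
python3 -c "
from h import *
tip(.52,-.157);tip(.52,-.157);tip(.52,-.157)
"
```

```text
[48 12 20 20 25 16 24 14  9 32 51 49 24 26 35 19 30] 0.03 [ 0.52176362 -0.15959698 -0.00827104] [-1.54145967  0.40207634  6.60390713]
[47 13 21 20 20 23 24 11 13 35 42 49 23 33 25 26 32] 0.03 [ 0.52177003 -0.15963108 -0.00825278] [-0.82429205  1.41908834  7.17647777]
[55 14 19 18 20 21 21 14 12 31 49 51 25 30 28 22 32] 0.03 [ 0.52176112 -0.15961063 -0.00826164] [-1.10185825  0.04831158  6.45175577]
```

Force of 6.6 N means it is fully down, bottoming at a reading of -0.008, so reported z runs about 38 mm low. Now the square key, to the same depth.

play_rows(
  plan=[
    [0,[0,0,-0.03],0],
    [0,[0,0,-0.05],0],
    [0,[-0.015,-0.07,-0.05],0],
    [0,[-0.03,-0.1415,-0.05],0],
    [0,[-0.03,-0.1415,-0.05],0],
    [0,[-0.03,-0.1415,-0.02],0],
    [0,[-0.03,-0.1415,-0.01],0],
    [0,[-0.03,-0.1415,0],0],
    [0,[-0.03,-0.1415,0],0],
    [0,[-0.03,-0.1415,0],0],
  ],
)

```text
time_s: 6.4
eef_pos: [0.5323, -0.2151, -0.0084]
eef_rot: [-0.001, -0.001, 1.0, 0.0]
wrist_force: [-5.7, -0.1, 13.6]
opening: 0.002
grasp_force: 6.5
```

```bash
python3 -c "
from h import *
tip(.533,-.216);tip(.533,-.216,save='pics/p3.png')
"
```

```text
[31 14 20 24 19 22 25 13 13 38 63 52 23 30 26 30 31] 0.03 [ 0.53227325 -0.21506663 -0.00838589] [-6.01548137  0.63707962 13.05571337]
[30 10 26 20 23 23 20 15 13 37 57 55 28 29 28 26 34] 0.03 [ 0.53229009 -0.21508708 -0.00835875] [-6.00463681  1.23059828 13.17387637]
```

View pics/p3.png

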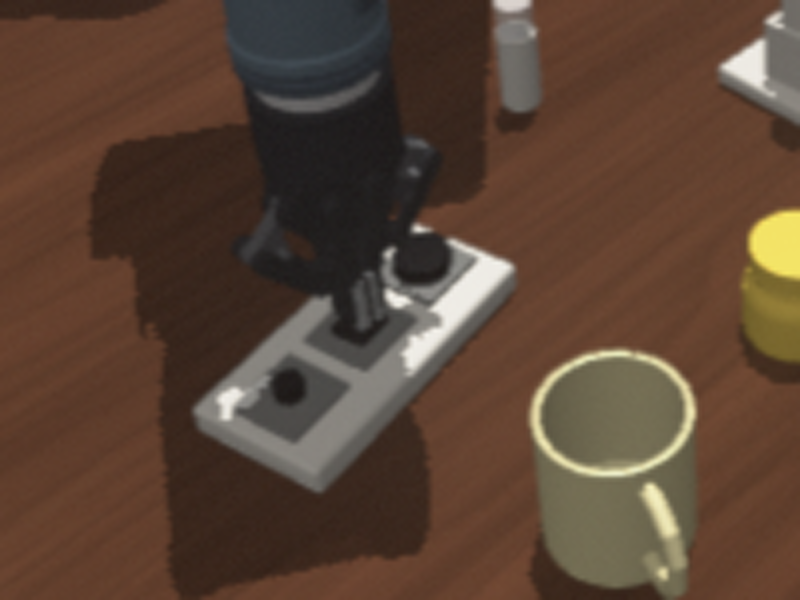

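The square key is down alone, with the large cap up at (420,258). Now the small key.

play_rows(
  plan=[
    [0,[0,0,-0.03],0],
    [0,[0,0,-0.05],0],
    [0,[-0.015,-0.07,-0.05],0],
    [0,[-0.032,-0.144,-0.05],0],
    [0,[-0.032,-0.144,-0.05],0],
    [0,[-0.032,-0.144,-0.02],0],
    [0,[-0.032,-0.144,-0.01],0],
    [0,[-0.032,-0.144,0],0],
    [0,[-0.032,-0.144,0],0],
    [0,[-0.032,-0.144,0],0],
  ],
)

```text
time_s: 7.5
eef_pos: [0.5452, -0.2723, -0.0084]
eef_rot: [-0.001, -0.001, 1.0, 0.0]
wrist_force: [-5.5, 1.3, 11.7]
opening: -0.002
grasp_force: 6.3
```

```bash
python3 -c "
from h import *
tip(.545,-.273);tip(.545,-.273,save='pics/p4.png')
go((.47,-.1,.22,90),(.561,.157,.22,90))
"
```

```text
[ 8 12 26 23 26 23 21 21 11 43 63 76 23 33 28 29 37] 0.03 [ 0.54510291 -0.27227861 -0.00837369] [-4.8457495   1.45483069 12.49927496]
[ 8 14 23 22 26 29 19 17 17 42 59 78 23 32 29 30 36] 0.03 [ 0.54513    -0.27228695 -0.00835879] [-4.95355075  1.5945502  13.16014183]
t 7.6 pos [ 0.5451 -0.2723 -0.0084] yaw 90.08 tool z [-0.002  0.001 -1.   ]
[ 0.1883  0.4314 -0.5703] turn 0.0004
[-0.0401  1.0736 -0.5702] turn 0.0004
```

View pics/p4.png

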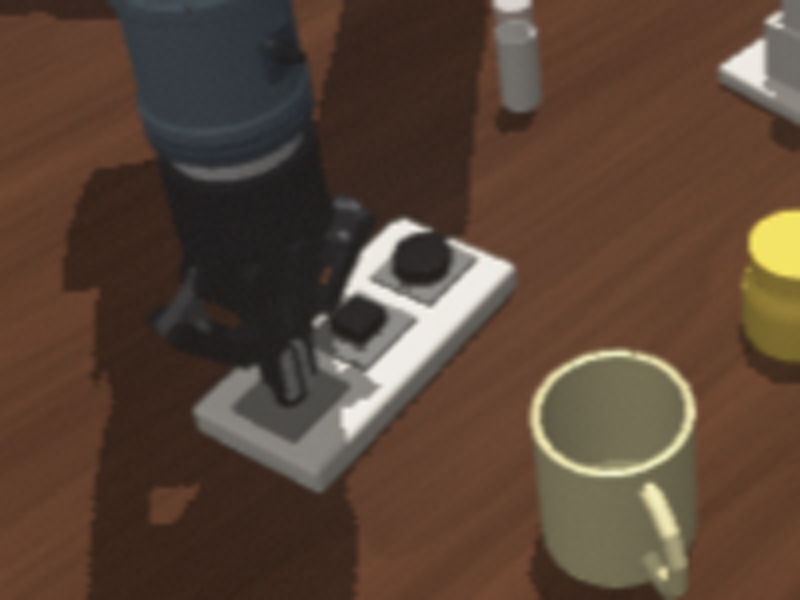

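All three keys are pressed. I'll lift, open the fingers and travel above the handset.

play_rows(
  plan=[
    [0,[0,0,-0.1],0],
    [0,[0,0,-0.22],0],
    [0,[0,0,-0.34],0],
    [0,[0,0.08,-0.43],0],
    [20,[0,0.17,-0.5],0],
    [85,[0,0.27,-0.57],0],
    [85,[0,0.39,-0.57],0],
    [85,[0,0.51,-0.57],0],
    [85,[0,0.63,-0.57],0],
    [85,[0,0.75,-0.57],0],
  ],
)

```text
time_s: 8.6
eef_pos: [0.5444, 0.0294, 0.218]
eef_rot: [-0.001, -0.0, 1.0, 0.0]
wrist_force: [0.9, 0.1, 0.4]
opening: 0.989
grasp_force: 0.0
```

play_rows(
  plan=[
    [85,[0,0.1,0],0],
    [85,[-0.02,0.2,0],0],
    [85,[-0.04,0.3,0],0],
    [85,[-0.04,0.322,0],0],
    [85,[-0.04,0.322,0],0],
    [85,[-0.04,0.322,0],0],
  ],
)

```text
time_s: 9.2
eef_pos: [0.561, 0.1549, 0.2181]
eef_rot: [-0.001, -0.0, 1.0, -0.0]
wrist_force: [-0.1, -0.3, -0.2]
opening: 0.997
grasp_force: 0.0
```

```bash
python3 -c "
from h import *
np.set_printoptions(precision=4,suppress=True)
go((.561,.157,.15,90))
c=camera('scene');w=pts(c).reshape(-1,3);w=w[(abs(w[:,0]-.56)<.035)&(w[:,1]>.05)&(w[:,1]<.27)&(w[:,2]>.19)]
for lo in np.arange(.19,.34,.01):
    k=w[(w[:,2]>=lo)&(w[:,2]<lo+.01)]
    if len(k): print(round(lo,2),len(k),k.min(0)[:2],k.max(0)[:2], np.histogram(k[:,1],np.arange(.08,.25,.01))[0])
cv2.imwrite('pics/g1.png',cv2.resize(c['image'][60:270,250:530,::-1],(800,600),interpolation=2))
"
```

```text
t 9.2 pos [0.561  0.1549 0.2181] yaw 90.04 tool z [-0.002 -0.001 -1.   ]
[-0.0003  0.0054  0.1703] turn 0.0002
0.27 48 [0.5516 0.1006] [0.5727 0.206 ] [ 0  0 18  4  0  0  0  0  0  0  0 13 13  0  0  0]
0.28 71 [0.5508 0.0997] [0.575  0.2098] [ 0  5 30  3  0  0  0  0  0  0  0 22 11  0  0  0]
0.29 76 [0.5504 0.0985] [0.5746 0.204 ] [ 0  6 30  5  0  0  0  0  0  0  0 22 13  0  0  0]
0.3 75 [0.5494 0.0982] [0.5745 0.2078] [ 0  4 29  3  0  0  0  0  0  0  0 20 19  0  0  0]
0.31 71 [0.5507 0.083 ] [0.5773 0.224 ] [ 7  5 14  5  0  0  0  0  0  0  0 12 21  3  4  0]
0.32 137 [0.5486 0.0801] [0.5789 0.2307] [46  8 16 11  6  0  0  0  0  0  7  9  5 13 15  1]
0.33 172 [0.5487 0.0812] [0.5801 0.2291] [28 13  0 37 16  4  7  8  8  7 14  4  0 13 13  0]
0.34 178 [0.5495 0.0836] [0.5809 0.227 ] [42  9  0  2 36 10  3  5 13 11 11  1  0 27  8  0]
```

View pics/g1.png

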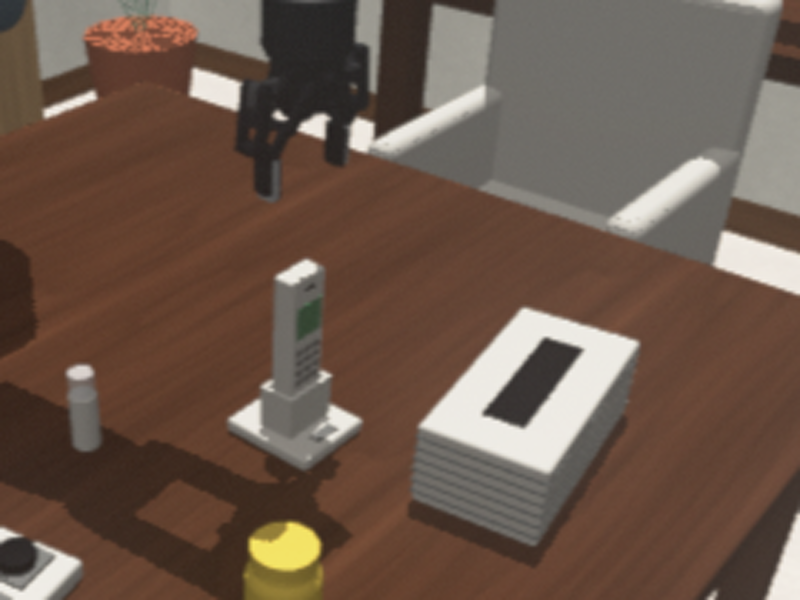

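The open gripper is centred above the handset: fingertips at (268,195) and (337,160), handset top at (300,265), screen facing +x. I'll descend, grip and read the result.

play_rows(
  plan=[
    [85,[0,0.006,0.1],0],
    [85,[0,0.006,0.2],0],
    [85,[0,0.006,0.26],0],
    [85,[0,0.006,0.3],0],
    [85,[0,0.006,0.3],0],
    [30,[0,0.006,0.3],0],
    [30,[0,0.006,0.3],0],
    [30,[0,0.006,0.3],0],
    [30,[0,0.006,0.3],0],
    [30,[0,0.006,0.3],0],
  ],
)

```text
time_s: 10.25
eef_pos: [0.5632, 0.1576, 0.1006]
eef_rot: [0.002, -0.0, 1.0, -0.0]
wrist_force: [-0.2, -1.7, 6.6]
opening: 0.528
grasp_force: 62.0
```

play_rows(
  plan=[
    [30,[0,0,-0.02],0],
    [30,[0,0,-0.1],0],
    [30,[0,0,-0.2],0],
    [30,[0,0,-0.3],0],
    [30,[0,0,-0.35],0],
    [30,[0,0,-0.35],0],
    [30,[0,0,-0.35],0],
  ],
)

```text
time_s: 10.95
eef_pos: [0.5612, 0.1579, 0.238]
eef_rot: [-0.0, -0.0, 1.0, 0.0]
wrist_force: [-1.0, -0.3, -1.6]
opening: 0.531
grasp_force: 62.9
```

```bash
cat >> h.py <<'E'
def hand(x,y,r=.12,save=None):
    c=camera('scene');w=pts(c);m=masks_of(c,'handset')
    for d in m[:1]:
        p=w[d['mask']];p=p[~np.isnan(p[:,0])];p=p[(abs(p[:,0]-x)<r)&(abs(p[:,1]-y)<.06)]
        mu=np.median(p,0);print(d['conf'],d['rect'],len(p),mu,np.percentile(p,2,axis=0),np.percentile(p,98,axis=0))
        # front face normal: RANSAC plane
        best=(0,None);g=np.random.default_rng(0)
        for _ in range(500):
            a,b,e=p[g.choice(len(p),3,False)];n=np.cross(b-a,e-a);L=np.linalg.norm(n)
            if L<1e-6: continue
            n/=L;k=(abs((p-a)@n)<.0025)
            if k.sum()>best[0]:best=(k.sum(),k)
        P=p[best[1]];U,S,V=np.linalg.svd(P-P.mean(0));print('plane',best[0],'normal',V[2],'long',V[0],'centre',P.mean(0))
    o=get_obs();print(o['time_s'],o['eef_pos'],o['wrist_force'],o['grasp_force'],o['opening'])
    if save: cv2.imwrite(save,cv2.resize(c['image'][60:270,250:530,::-1],(800,600),interpolation=2))
E
python3 -c "
from h import *
np.set_printoptions(precision=4,suppress=True)
hand(.56,.157,save='pics/g2.png')"
```

```text
0.84 [356.1, 135.2, 14.9, 65.9] 898 [0.5705 0.1488 0.2375] [0.5521 0.1345 0.1641] [0.5732 0.1785 0.3181]
plane 643 normal [ 0.9998 -0.019   0.0055] long [ 0.0053 -0.0076 -1.    ] centre [0.5708 0.1559 0.2408]
11.05 [0.5603 0.1577 0.2363] [-0.1278  1.2201 -2.0372] 62.88434386253357 0.5311620000693011
```

View pics/g2.png

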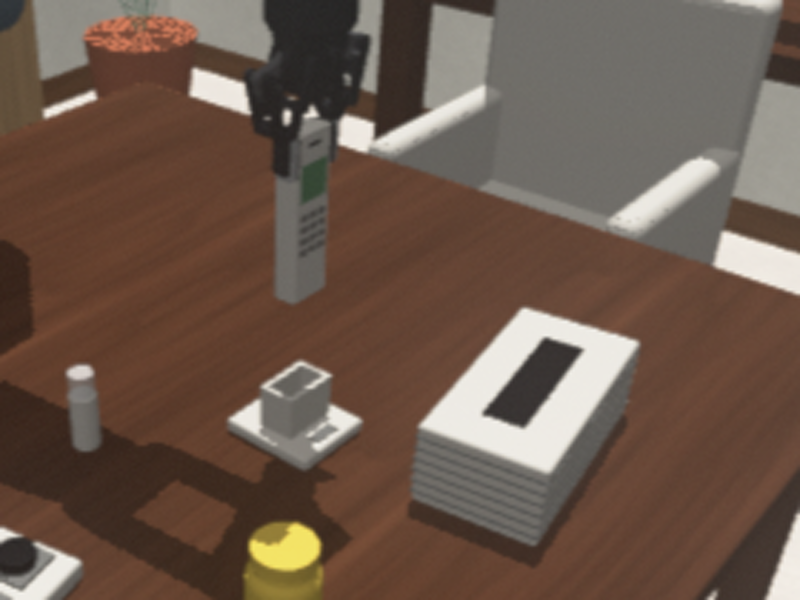

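The handset is held upright, top near (315,125) and bottom at (293,298), clear of the socket. The moves can't tilt the tool, so I'll pivot the handset between the pads by pushing its back against the outer +x rim of the fixed socket. First I'll bring it down on the +x side of the socket.

play_rows(
  plan=[
    [30,[-0.06,0,0],0],
    [30,[-0.1125,0,0],0],
    [30,[-0.1125,0,0],0],
    [30,[-0.1125,0,0.1],0],
    [30,[-0.1125,0,0.2],0],
    [30,[-0.1125,0,0.28],0],
    [30,[-0.1125,0,0.32],0],
    [30,[-0.1125,0,0.32],0],
    [30,[-0.1125,0,0.32],0],
  ],
)

```text
time_s: 11.95
eef_pos: [0.6072, 0.1579, 0.1116]
eef_rot: [0.0, -0.0, 1.0, 0.0]
wrist_force: [-0.2, -0.5, -1.3]
opening: 0.53
grasp_force: 62.8
```

```bash
python3 -c "
from h import *
np.set_printoptions(precision=4,suppress=True)
hand(.6,.157)"
```

```text
0.67 [368.5, 180.9, 16.3, 64.7] 800 [0.6162 0.1488 0.1121] [0.5959 0.1343 0.0376] [0.6188 0.1802 0.1924]
plane 540 normal [ 0.9997 -0.0227  0.0087] long [-0.0078  0.0412  0.9991] centre [0.6168 0.1566 0.1161]
12.05 [0.6084 0.1579 0.1132] [-0.4145  0.4542 -1.5342] 62.82685160636902 0.5314751754360737
```

play_rows(
  plan=[
    [30,[0.035,0,0],0],
    [30,[0.06,0,0],0],
    [30,[0.085,0,0],0],
    [30,[0.11,0,0.003],0],
    [30,[0.135,0,0.008],0],
    [30,[0.158,0,0.015],0],
    [30,[0.158,0,0.015],0],
    [30,[0.158,0,0.015],0],
  ],
)

```text
time_s: 12.85
eef_pos: [0.5453, 0.1579, 0.1066]
eef_rot: [0.002, -0.0, 1.0, 0.0]
wrist_force: [5.3, 0.6, 5.1]
opening: 0.528
grasp_force: 62.0
```

```bash
python3 -c "
from h import *
np.set_printoptions(precision=4,suppress=True)
hand(.57,.157,save='pics/g3.png')"
```

```text
0.86 [358.0, 177.8, 26.3, 64.3] 935 [0.5785 0.151  0.1124] [0.5485 0.1346 0.0463] [0.6102 0.1794 0.1867]
plane 663 normal [ 0.9165 -0.0141  0.3998] long [ 0.3995 -0.0162 -0.9166] centre [0.5803 0.1572 0.117 ]
12.95 [0.5454 0.1579 0.1062] [4.8259 0.188  5.8617] 62.03414797782898 0.5292468286101286
```

View pics/g3.png

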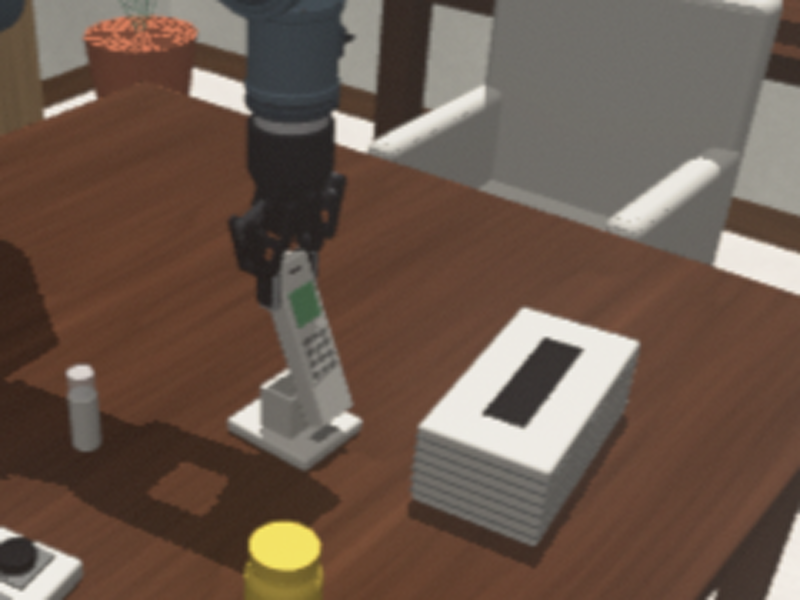

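The pivot works: the handset leans 23.5° against the socket rim, bottom end near (335,410). I'll continue along the arc.

play_rows(
  plan=[
    [30,[0.023,0,0.008],0],
    [30,[0.046,0,0.02],0],
    [30,[0.067,0,0.034],0],
    [30,[0.088,0,0.05],0],
    [30,[0.106,0,0.065],0],
    [30,[0.106,0,0.065],0],
    [30,[0.106,0,0.065],0],
    [30,[0.106,0,0.065],0],
  ],
)

```text
time_s: 13.75
eef_pos: [0.5002, 0.1578, 0.0782]
eef_rot: [-0.001, -0.0, 1.0, 0.0]
wrist_force: [1.3, 0.7, -0.3]
opening: 0.532
grasp_force: 61.3
```

```bash
python3 -c "
from h import *
np.set_printoptions(precision=4,suppress=True)
hand(.55,.157)"
```

```text
0.6 [353.2, 182.3, 34.6, 58.4] 906 [0.5613 0.1499 0.1032] [0.5051 0.1345 0.0571] [0.6134 0.1779 0.1551]
plane 622 normal [-0.6449  0.0118 -0.7642] long [ 0.7636 -0.0319 -0.6449] centre [0.56   0.1564 0.108 ]
13.85 [0.5003 0.1578 0.0783] [0.3948 1.4746 0.3436] 61.30784869194031 0.5294888167491341
```

It leans 49.8°, so I'll lift straight up and check.

play_rows(
  plan=[
    [30,[0,0,-0.04],0],
    [30,[0,0,-0.12],0],
    [30,[0,0,-0.21],0],
    [30,[0,0,-0.3],0],
    [30,[0,0,-0.36],0],
    [30,[0,0,-0.4],0],
    [30,[0,0,-0.4],0],
    [30,[0,0,-0.4],0],
    [30,[0,0,-0.4],0],
    [30,[0,0,-0.4],0],
  ],
)

```text
time_s: 14.85
eef_pos: [0.5002, 0.1577, 0.2371]
eef_rot: [-0.002, -0.0, 1.0, -0.0]
wrist_force: [0.5, 0.2, -1.3]
opening: 0.528
grasp_force: 61.6
```

```bash
python3 -c "
from h import *
np.set_printoptions(precision=4,suppress=True)
hand(.55,.157);hand(.55,.157,save='pics/g4.png')"
```

```text
return _methods._mean(a, axis=axis, dtype=dtype,
  ret = um.true_divide(
Traceback (most recent call last):
  File "h.py", line 30, in hand
    mu=np.median(p,0);print(d['conf'],d['rect'],len(p),mu,np.percentile(p,2,axis=0),np.percentile(p,98,axis=0))
                                                          ~~~~~~~~~~~~~^^^^^^^^^^^^
IndexError: index -1 is out of bounds for axis 0 with size 0
```

```bash
python3 -c "
from h import *
np.set_printoptions(precision=4,suppress=True)
for i in range(2):
    c=camera('scene');W=pts(c);m=(abs(W[...,0]-.55)<.11)&(abs(W[...,1]-.157)<.035)&(W[...,2]>.12)&(W[...,2]<.33)&(c['image'].min(-1)>75)
    p=W[m];print(len(p),p.min(0),p.max(0))
    best=(0,None);g=np.random.default_rng(0)
    for _ in range(500):
        a,b,e=p[g.choice(len(p),3,False)];n=np.cross(b-a,e-a);L=np.linalg.norm(n)
        if L<1e-6: continue
        k=abs((p-a)@n/L)<.0025
        if k.sum()>best[0]:best=(k.sum(),k)
    P=p[best[1]];V=np.linalg.svd(P-P.mean(0))[2];print(best[0],V[2],V[0],P.mean(0))
cv2.imwrite('pics/g4.png',cv2.resize(c['image'][60:270,250:530,::-1],(800,600),interpolation=2))
o=get_obs();print(o['grasp_force'],o['eef_pos'],o['time_s'])"
```

```text
1190 [0.49   0.1278 0.2043] [0.618  0.1919 0.3283]
801 [ 0.6483 -0.007   0.7614] [ 0.7611 -0.0236 -0.6482] [0.5593 0.1574 0.2683]
1196 [0.4901 0.1278 0.205 ] [0.6188 0.1915 0.3293]
794 [-0.6451  0.0249 -0.7637] [ 0.7633 -0.025  -0.6456] [0.5597 0.1567 0.2683]
61.64864659309387 [0.5009 0.1577 0.2382] 15.05
```

View pics/g4.png

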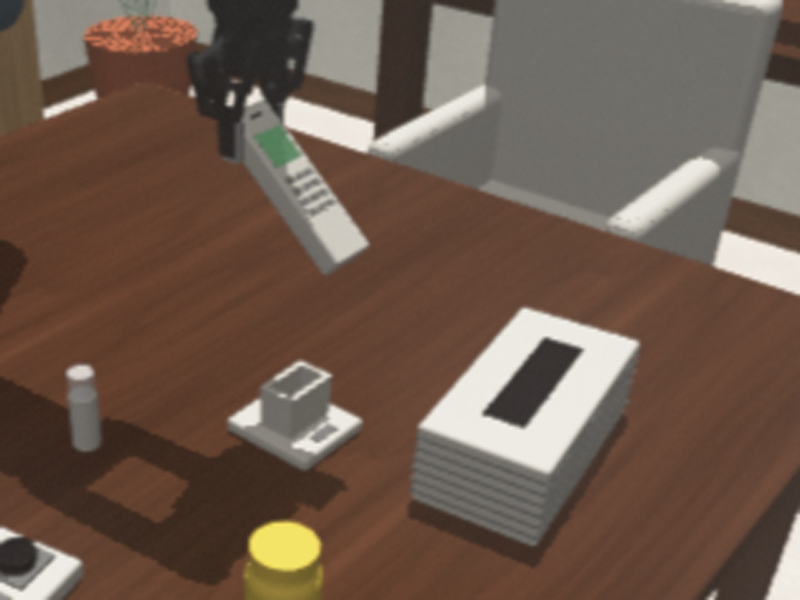

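The handset is held still, leaning about 50°, with its screen up and towards +x. Its bottom end at (330,268) is about 0.2 m up, and the tissue box, jar and glue stick in view stand where they were.

```bash
python3 -c "
from bench import *
print(hand_in())"
```

```text
the job is handed in; nothing more can be done
None
```

I pressed the large round, square and small round keys in order and handed the job in with the handset held about 20 cm above the table. It leans about 50° with the screen up and away from the robot, and nothing I did touched the bystanders; the hand-in returned no verdict.

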